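Coast check of a slide carousel

TASK

Check how the scanner's slide carousel runs: push its orange knob gently to set the carousel turning anticlockwise (seen from above) at roughly one turn in 4 to 5 seconds, and let go. While it coasts untouched, follow the knob with the gripper straight above it, fingertips some 2 to 6 cm over its top and never more than 2 cm off to the side, for 5 seconds without a break, all of it before the carousel has slowed to one turn in 14 seconds (push again if it gets too slow). Then leave the carousel to come fully to rest, or stop it gently, and let nothing else on the bench be disturbed.

Things in the scene. Friction and masses are not known exactly. Their poses are not given: they have to be found in the camera images.
- housing: white housing of the slide carousel, 190 x 190 x 38 mm with a blue light strip, fixed to the bench; origin at the centre of its underside, on the bench, straight below the carousel's axis. Its place and yaw differ from run to run
- carousel (a joint): angle of the carousel about its vertical axis, rad, growing anticlockwise seen from above over any number of turns, no stops. At value a the knob lies in the direction (housing yaw + a). Free bearing: inertia 0.0100 kg m2 (mass 1.3 kg; both vary -25 to +30 %), dry friction 0.0007 N m and viscous drag 0.0001 N m s/rad, so it loses some 0.06 to 0.11 rad/s every second
- knob_top (a point): centre of the flat top of the upright orange knob on the carousel: a cylinder of 32 mm diameter and 36 mm height, on a thin stem, 100 mm from the carousel's axis; top 105 mm above the bench, lower edge 69 mm above the bench, 9 mm over the disc. It turns with the carousel. Nothing else on the disc stands more than 10 mm high
- hub_top (a point): centre of the top of the carousel's dark hub (44 mm diameter), on its axis, 70 mm above the bench. The carousel is a flat aluminium disc of 250 mm diameter, 15 mm thick, its top 60 mm above the bench, with six glass slides lying flat on it (3 mm proud)
- mouse: black computer mouse, about 75 x 60 x 32 mm, bystander; origin at its underside
- slide_box: blue slide box with white lid, 87 x 102 x 36 mm, bystander; origin at the centre of its underside
- buffer: closed bottle with blue cap, 60 mm diameter, 130 mm tall, bystander; origin at the centre of its underside
- coaster: blue round coaster, 90 mm diameter, 8 mm thick, bystander; origin at the centre of its underside

How it is judged:
On the way, in this order (a step that is already met when the one before it is completed fails the run):
1. the carousel is let go and coasts anticlockwise at more than 0.6 rad/s, untouched by the robot (velocity of joint carousel above 0.6 rad/s and contact force between each of the fingers, the arm and housing below 0.2 N), for 0.2 s.
2. for 5 s without a break the TCP stays within 22 mm sideways of the knob's centre and 25 to 95 mm above its top, while the carousel coasts untouched at more than 0.44 rad/s (horizontal distance between the grasp point and knob_top below 0.022 m and z of the grasp point in the frame of knob_top between 0.025 and 0.095 m and velocity of joint carousel above 0.44 rad/s and contact force between each of the fingers, the arm and housing below 0.2 N), for 5 s.
At the end, for the whole second after the job is handed in: the carousel is at rest (under 0.05 rad/s) and every bystander is within 30 mm of where it started (velocity of joint carousel between -0.05 and 0.05 rad/s and distance of each of mouse, slide_box, buffer, coaster from where it was at the start of the episode below 0.03 m); the robot touches nothing.
It fails at once if the carousel is flung: faster than 3 rad/s either way (velocity of joint carousel above 3 rad/s or velocity of joint carousel below -3 rad/s).
It fails at once if the robot slams into or presses on the carousel or its housing with more than 25 N (contact force between any of the fingers, the arm and housing above 25 N).
It fails at once if a bystander is pushed more than 30 mm or knocked over (distance of any of mouse, slide_box, buffer, coaster from where it was at the start of the episode above 0.03 m or angle between any of mouse, slide_box, buffer, coaster's own z axis and vertical above 0.5 rad).
It also fails if it takes over 72 s, if anything falls off the work surface, if the arm or the gripper's body presses on something with over 40 N, if the wrist force passes 120 N, or if a joint passes its speed limit or range.

ROBOT

A 6-joint arm with a two-finger parallel gripper is mounted at the origin on the work surface. World frame = base frame: x ahead of the robot, y to its left, z up, the work surface at z = 0. Lengths are in m, angles in rad, forces in N, time in s.
With the tool pointing down it reaches from about 0.3 to 0.875 m from the base axis. Payload 4.2 kg.
Tool frame: the origin (TCP) lies between the finger pads, 19 mm behind the fingertips; this is the grasp point; z points along the fingers, y is the line along which they close (so a half turn about z gives the same grasp; the last joint's range is limited). The gripper opens to 85 mm and grips with 20 to 120 N. Pads are 22 mm wide; open, the fingers measure 114 mm over their backs; the gripper's body (76 mm by 85 mm) begins 54 mm behind the grasp point. The pads swing forward as they close: fully open they stand 13 mm farther back than shut.
Start: joints at [-0.02, 0.32, 1.565, -0, 1.257, -0.02], TCP at [0.575, 0, 0.25] pointing down, gripper open.
Joint ranges: [-3.11, 3.11], [-0.84, 2.01], [0.21, 2.61], [-1.34, 4.49], [0.05, 2.63], [-2.56, 2.56]. Speed limits (rad/s): [2.57, 2.57, 3.14, 3.14, 3.14, 3.14].

INTERFACE

Orientations are given as a 3x3 rotation matrix whose columns are the frame's x, y, z axes.
In Python, from workcell import robot gives the robot as it stands.
- The arm moves only by the shell command python3 -m pendant 'ROWS'. ROWS is JSON, a list of rows, each an object with "hand": the closure, from 0 (fully open) to 1 (shut); "linear": the shift along the tool's x, y, z in units of 60 cm (1.0 is 60 cm), a list of three; "dr": the turn, a rotation vector about the tool's x, y, z in units of 180 degrees (1.0 is 180 degrees), a list of three. In form: [{"hand": hand, "linear": [tx, ty, tz], "dr": [rx, ry, rz]}, ...]. A call has 1 to 12 rows; each row is the pose to reach, as a shift and turn from the pose commanded when the call began, along the tool's axes at that moment, turning the shorter way round; what a row does not reach only later rows make up. A row lasts 1/10 s, in which the tool goes at most 50 mm and 8.59 degrees, less where a joint would pass 70% of its speed; a pose out of reach is approached as far as the arm can. A call with a number of a shift or a turn outside -1 to 1 is refused whole. A call with a gripper value outside its range is refused whole. The fingers move at their own pace and stop on an object; the grip force is fixed at half the most. Time passes only in rows, so rows that repeat a pose let the fingers close. It gives the time, the measured TCP pose, the force, the opening and the grip force at its end, in the units of the state.
- robot.get_state(): the state, without advancing time (a new reading comes with each control period).
- robot.get_image(name): name is "scene" or "side" or "wrist"; returns a dict with "color" (420x560x3 uint8, red, green, blue), "range_z" (420x560 float32, m along the optical axis (not along the pixel's ray), 0 where there is no reading), "fx", "fy", "cx", "cy" (pixels), "view" (4x4, takes a point from world to camera coordinates). Camera axes: x right, y down, z forward; pixel columns grow to the right and rows downward; lengths in m; the calibration is good to about 2 mm. A picture is of the moment at which its call begins.
- robot.sign_off(): hands the job in; it is judged then, once.
Trained networks look in a picture, given as the dict that the camera call returned (one of the last four; its "shot" number tells which), for a name from the list of things; names that differ only in an ending like _2 or _b are one class to them, and where a whole thing is asked for, a point or a joint stands for the part that bears it (a point fixed in the world has none). Each returns a list of dicts, best first, with "score" (0 to 1); they miss things now and then, are a little off and sometimes report something else, mostly with a low value. They report only what shows in the picture. A call takes as long as a camera call.
- robot.masks_of(picture, thing): "region" (420x560 bool, what is visible of it) and "rect" ([left, top, right, bottom] in pixels, round what is visible of it).
- robot.landmark_of(picture, thing): "point" ([column, row] in pixels: a listed point, or the origin of a listed thing).
The state is a dict: "time_s": time; "joint_positions": joint angles; "joint_vel": joint speeds; "joint_torque": joint torques, N m; "eef_pos": TCP position; "ee_rot": TCP orientation; "wrist_force": force on the tool from outside, world axes, zero at the start; "wrist_torque": the same for the moment, N m; "gripper_width": opening from 0.0 (shut) to 1.0 (fully open); "finger_force": force on a finger pad.
Only numpy, scipy, OpenCV 4.12 (cv2) and the standard library are available. Lean on these libraries where they do the work, as an engineer would, in place of code of your own. Each camera call takes 0.05 s, during which the arm holds its last target. There are 200 camera calls.

## Working session

There is one attempt and no reset: what is moved stays moved. The work goes in short steps, Python scripts to look and compute and a shell command to move; the robot and the scene stay as the last step left them, time stands still between calls to the robot, and variables do not carry over. Pictures are saved under pics/ and viewed, at most 10 in all, crops included, and the job is handed in when it is done.

```bash
mkdir -p pics; ls; cat > h.py <<'E'
import numpy as np,cv2
from workcell import robot
def ray(im,p):
    V=np.array(im["view"]);R=V[:3,:3];t=V[:3,3]
    d=R.T@np.array([(p[0]-im["cx"])/im["fx"],(p[1]-im["cy"])/im["fy"],1]);return -R.T@t,d
def atz(im,p,z):
    o,d=ray(im,p);return o+d*(z-o[2])/d[2]
def tri(ims,ps):
    A=0;b=0
    for im,p in zip(ims,ps):
        o,d=ray(im,p);d=d/np.linalg.norm(d);M=np.eye(3)-np.outer(d,d);A=A+M;b=b+M@o
    return np.linalg.solve(A,b)
E
python3 - <<'E'
from h import *
S={n:robot.get_image(n) for n in ("scene","side","wrist")}
for n in S: cv2.imwrite(f"pics/{n}0.png",S[n]["color"][:,:,::-1])
for th in ("knob_top","hub_top","housing","mouse","slide_box","buffer","coaster"):
    P={}
    for n in S:
        r=robot.landmark_of(S[n],th)
        if r: P[n]=r[0]["point"];print(th,n,np.round(r[0]["point"]),round(r[0]["score"],2), np.round(atz(S[n],r[0]["point"],{"knob_top":.105,"hub_top":.07}.get(th,0)),3))
    if len(P)>1: print("   tri",np.round(tri([S[n] for n in P],P.values()),3))
s=robot.get_state();print(s["time_s"],s["eef_pos"],np.round(s["ee_rot"],3))
E
```

```text
pics
knob_top scene [295. 172.] 0.72 [0.451 0.061 0.105]
knob_top side [269. 197.] 0.79 [0.456 0.066 0.105]
knob_top wrist [147. 145.] 0.96 [0.46  0.054 0.105]
   tri [0.459 0.056 0.111]
hub_top scene [330. 189.] 0.85 [0.524 0.132 0.07 ]
hub_top side [294. 196.] 0.85 [0.536 0.122 0.07 ]
hub_top wrist [231.  62.] 0.97 [0.53  0.124 0.07 ]
   tri [0.532 0.124 0.074]
housing scene [328. 208.] 0.98 [0.53  0.127 0.   ]
housing side [293. 211.] 0.7 [0.536 0.139 0.   ]
housing wrist [242.  78.] 0.94 [0.531 0.119 0.   ]
   tri [0.535 0.12  0.012]
mouse scene [419. 170.] 0.8 [0.536 0.461 0.   ]
mouse side [291. 166.] 0.67 [0.545 0.431 0.   ]
   tri [ 0.542  0.454 -0.004]
slide_box scene [111. 259.] 0.82 [ 0.4   -0.462  0.   ]
slide_box side [251. 376.] 0.93 [ 0.409 -0.47   0.   ]
   tri [ 0.406 -0.465  0.001]
buffer scene [393. 151.] 0.63 [0.425 0.448 0.   ]
coaster scene [130. 300.] 0.72 [ 0.545 -0.455  0.   ]
coaster side [316. 365.] 0.61 [ 0.551 -0.448  0.   ]
   tri [ 0.55  -0.455  0.008]
1.2 [5.75024315e-01 3.85189236e-05 2.50007683e-01] [[-0.  1.  0.]
 [ 1.  0.  0.]
 [ 0.  0. -1.]]
```

View pics/wrist0.png

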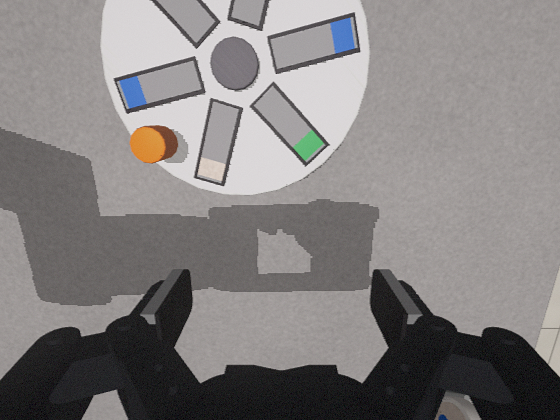

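View pics/scene0.png

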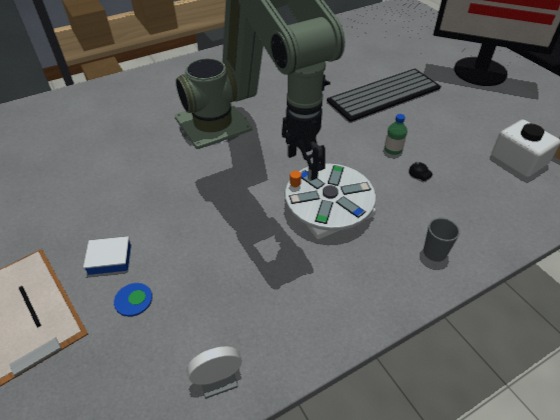

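The wrist view shows the orange knob at about (147,145), and the hub at (235,62), with slides flat on the disc. The scene view shows a clear bench around the carousel. The buffer and mouse are beyond it, and the box and coaster are far to the left. I'll close the fingers and go behind the knob.

```bash
python3 -m pendant '[{"hand":1,"linear":[0.04,-0.058,0],"dr":[0,0,0.04]},{"hand":1,"linear":[0.08,-0.116,0],"dr":[0,0,0.08]},{"hand":1,"linear":[0.12,-0.174,0],"dr":[0,0,0.12]},{"hand":1,"linear":[0.157,-0.2325,0.05],"dr":[0,0,0.16]},{"hand":1,"linear":[0.157,-0.2325,0.1],"dr":[0,0,0.194]},{"hand":1,"linear":[0.157,-0.2325,0.142],"dr":[0,0,0.194]},{"hand":1,"linear":[0.157,-0.2325,0.142],"dr":[0,0,0.194]},{"hand":1,"linear":[0.157,-0.2325,0.142],"dr":[0,0,0.194]}]'
python3 - <<'E'
from h import *
s=robot.get_state();print(s["time_s"],s["eef_pos"],np.round(s["ee_rot"],3),s["gripper_width"])
S={n:robot.get_image(n) for n in ("scene","side","wrist")}
cv2.imwrite("pics/wrist1.png",S["wrist"]["color"][:,:,::-1])
for th,z in (("knob_top",.105),("hub_top",.07)):
    P={}
    for n in S:
        r=robot.landmark_of(S[n],th)
        if r: P[n]=r[0]["point"];print(th,n,np.round(P[n]),round(r[0]["score"],2),np.round(atz(S[n],P[n],z),4))
    if len(P)>1: print(np.round(tri([S[n] for n in P],P.values()),3))
E
```

```text
time_s: 2.0
eef_pos: [0.436, 0.0943, 0.1653]
ee_rot: [[0.572, 0.82, 0.0], [0.82, -0.572, 0.0], [0.0, 0.0, -1.0]]
wrist_force: [0.6, 0.3, 1.2]
gripper_width: 0.004
finger_force: 0.0
2.0 [0.43595427 0.09426824 0.165314  ] [[ 0.572  0.82   0.   ]
 [ 0.82  -0.572  0.   ]
 [ 0.     0.    -1.   ]] 0.0037322524602461274
knob_top scene [295. 175.] 0.92 [0.4609 0.0555 0.105 ]
knob_top side [269. 198.] 0.87 [0.4558 0.0602 0.105 ]
knob_top wrist [344. 269.] 0.6 [0.4598 0.0541 0.105 ]
[0.459 0.056 0.106]
hub_top scene [330. 187.] 0.83 [0.5178 0.1337 0.07  ]
hub_top side [294. 195.] 0.7 [0.5372 0.1249 0.07  ]
hub_top wrist [367. 117.] 0.84 [0.5291 0.124  0.07  ]
[0.531 0.124 0.076]
```

View pics/wrist1.png

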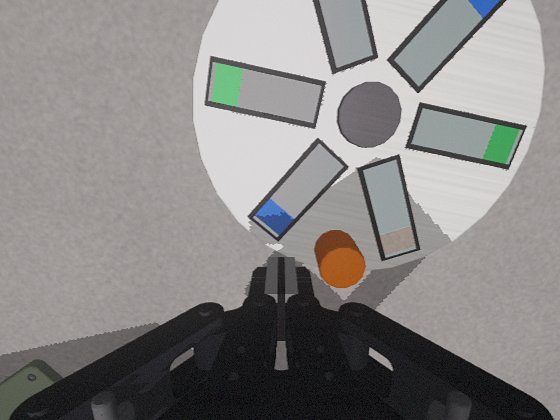

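```bash
python3 - <<'E'
from h import *
R=np.array(robot.get_state()["ee_rot"]);e=np.array([.436,.0943,.1653])
C=np.array([.530,.1245]);y=R[:2,1]
th0=np.radians(-134.8)
k=lambda a:C+.1*np.array([np.cos(a),np.sin(a)])
def sh(p,z,b): return np.round(R.T@(np.r_[p,z]-b)/.6,4)
p0=k(th0)-.0425*y; print("pre",sh(p0,.1,e))
b=np.r_[p0,.1]
s=np.cumsum([4,4,3,4,6,8,10,12,13.5,13.5,13.5])/1000
for i,si in enumerate(s):
    g=min(si,.012); a=th0+(si-g)/.1
    print(i,sh(k(a)-(.0425-g)*y,.1,b),np.degrees(a))
E
```

```text
pre [-0.0333  0.0002  0.1088]
0 [-0.      0.0067  0.    ] -134.8
1 [-0.      0.0133  0.    ] -134.8
2 [-0.      0.0183  0.    ] -134.8
3 [-0.0008  0.0249  0.    ] -133.08112661460754
4 [-0.0019  0.0349  0.    ] -129.6433798438226
5 [-0.0025  0.0482  0.    ] -125.05971748277602
6 [-0.0017  0.0648  0.    ] -119.33013953146778
7 [0.0015 0.0846 0.0001] -112.45464598989791
8 [7.800e-03 1.061e-01 1.000e-04] -104.7197157556318
9 [1.700e-02 1.267e-01 1.000e-04] -96.98478552136567
10 [2.880e-02 1.458e-01 1.000e-04] -89.24985528709956
```

```bash
python3 -m pendant '[{"hand":1,"linear":[-0.033,0,0.03],"dr":[0,0,0]},{"hand":1,"linear":[-0.033,0,0.08],"dr":[0,0,0]},{"hand":1,"linear":[-0.033,0,0.109],"dr":[0,0,0]},{"hand":1,"linear":[-0.033,0,0.109],"dr":[0,0,0]},{"hand":1,"linear":[-0.033,0,0.109],"dr":[0,0,0]}]'
python3 -m pendant '[{"hand":1,"linear":[0,0.007,0],"dr":[0,0,0]},{"hand":1,"linear":[0,0.013,0],"dr":[0,0,0]},{"hand":1,"linear":[0,0.018,0],"dr":[0,0,0]},{"hand":1,"linear":[-0.001,0.025,0],"dr":[0,0,0]},{"hand":1,"linear":[-0.002,0.035,0],"dr":[0,0,0]},{"hand":1,"linear":[-0.002,0.048,0],"dr":[0,0,0]},{"hand":1,"linear":[-0.002,0.065,0],"dr":[0,0,0]},{"hand":1,"linear":[0.001,0.085,0],"dr":[0,0,0]},{"hand":1,"linear":[0.008,0.106,0],"dr":[0,0,0]},{"hand":1,"linear":[0.017,0.127,0],"dr":[0,0,0]},{"hand":1,"linear":[0.029,0.146,0],"dr":[0,0,0]},{"hand":1,"linear":[0.027,0.143,0],"dr":[0,0,0]}]'
python3 - <<'E'
from h import *
C=np.array([.530,.1245])
for i in range(3):
    for n in ("wrist","scene"):
        im=robot.get_image(n);t=robot.get_state()["time_s"]
        r=robot.landmark_of(im,"knob_top")
        if r:
            p=atz(im,r[0]["point"],.105)[:2]-C;print(round(t,3),n,round(r[0]["score"],2),np.round(p+C,3),np.linalg.norm(p).round(4),np.degrees(np.arctan2(p[1],p[0])).round(1))
E
```

```text
time_s: 2.95
eef_pos: [0.4246, 0.078, 0.0998]
ee_rot: [[0.572, 0.82, 0.0], [0.82, -0.572, 0.0], [0.0, 0.0, -1.0]]
wrist_force: [-0.1, -0.2, -0.5]
gripper_width: 0.005
finger_force: 0.0
time_s: 4.15
eef_pos: [0.5066, 0.0421, 0.0995]
ee_rot: [[0.573, 0.82, 0.003], [0.82, -0.573, 0.0], [0.002, 0.002, -1.0]]
wrist_force: [-0.4, -0.3, 0.2]
gripper_width: 0.001
finger_force: 0.0
4.2 wrist 0.73 [0.547 0.025] 0.1012 -80.5
4.3 scene 0.73 [0.56  0.029] 0.1003 -72.5
4.4 wrist 0.75 [0.574 0.033] 0.1012 -64.5
4.6 wrist 0.76 [0.597 0.049] 0.1011 -48.6
4.7 scene 0.78 [0.602 0.057] 0.099 -42.9
```

```bash
cat > f.py <<'E'
import sys,json,os
from h import *
C=np.array([.530,.1245]);Z=.165
R=np.array([[.573,.82,0],[.82,-.573,0],[0,0,-1]])
H=json.load(open("hist.json")) if os.path.exists("hist.json") else {"m":[[4.15,-80.5],[4.35,-64.5],[4.55,-48.6],[4.65,-41.5]],"cmd":None}
last=json.loads(sys.argv[1]); cams=sys.argv[2].split(",") if sys.argv[2] else []
s=robot.get_state()
if last is None or H["cmd"] is None: cmd=np.array(s["eef_pos"])
else: cmd=np.array(H["cmd"])+R@np.array(last)*.6
H["cmd"]=cmd.tolist()
print("cmd",np.round(cmd,4),"meas",np.round(s["eef_pos"],4))
def fit():
    m=np.array(H["m"])[-9:];t=m[:,0]-m[-1,0];d=.045   # half decel
    A=np.c_[np.ones_like(t),t];x=np.linalg.lstsq(A,np.radians(m[:,1])+d*t*t,rcond=None)[0]
    return lambda q:(x[0]+x[1]*(q-m[-1,0])-d*(q-m[-1,0])**2, x[1]-2*d*(q-m[-1,0]))
for n in cams:
    t=robot.get_state()["time_s"];e=np.array(robot.get_state()["eef_pos"]);im=robot.get_image(n);r=robot.landmark_of(im,"knob_top")
    if r:
        k=atz(im,r[0]["point"],.105)[:2];p=k-C;a=np.degrees(np.arctan2(p[1],p[0]));pr=np.degrees(fit()(t)[0]);a+=360*round((pr-a)/360)
        ok=abs(a-pr)<15 and r[0]["score"]>.4
        print(n,round(t,2),round(r[0]["score"],2),"r",np.linalg.norm(p).round(4),"ang",a.round(1),"pred",pr.round(1),ok,"off",np.round(e[:2]-k,4))
        if ok: H["m"].append([t,a])
f=fit();t=robot.get_state()["time_s"];print("t",round(t,2),"w",round(f(t)[1],3))
L=.04
for i in range(1,13):
    a=f(t+.1*i+L)[0];k=C+.1*np.array([np.cos(a),np.sin(a)])
    if last is None:
        u=np.clip((i-2)/6,0,1);q=np.r_[cmd[:2]+u*(k-cmd[:2]),min(cmd[2]+.035*i,Z)]
    else: q=np.r_[k,Z]
    print(i,np.round(R.T@(q-cmd)/.6,3).tolist())
json.dump(H,open("hist.json","w"))
E
python3 f.py null ""
```

```text
cmd [0.5037 0.0422 0.0995] meas [0.5037 0.0422 0.0995]
t 4.75 w 1.337
1 [0.0, 0.0, -0.058]
2 [0.0, 0.0, -0.109]
3 [0.036, 0.018, -0.109]
4 [0.077, 0.032, -0.109]
5 [0.125, 0.041, -0.109]
6 [0.176, 0.044, -0.109]
7 [0.231, 0.041, -0.109]
8 [0.287, 0.031, -0.109]
9 [0.295, 0.011, -0.109]
10 [0.301, -0.009, -0.109]
11 [0.304, -0.029, -0.109]
12 [0.304, -0.05, -0.109]
```

```bash
python3 -m pendant '[{"hand":1,"linear":[0,0,-0.058],"dr":[0,0,0]},{"hand":1,"linear":[0,0,-0.109],"dr":[0,0,0]},{"hand":1,"linear":[0.036,0.018,-0.109],"dr":[0,0,0]},{"hand":1,"linear":[0.077,0.032,-0.109],"dr":[0,0,0]},{"hand":1,"linear":[0.125,0.041,-0.109],"dr":[0,0,0]},{"hand":1,"linear":[0.176,0.044,-0.109],"dr":[0,0,0]},{"hand":1,"linear":[0.231,0.041,-0.109],"dr":[0,0,0]},{"hand":1,"linear":[0.287,0.031,-0.109],"dr":[0,0,0]},{"hand":1,"linear":[0.295,0.011,-0.109],"dr":[0,0,0]},{"hand":1,"linear":[0.301,-0.009,-0.109],"dr":[0,0,0]},{"hand":1,"linear":[0.304,-0.029,-0.109],"dr":[0,0,0]},{"hand":1,"linear":[0.304,-0.05,-0.109],"dr":[0,0,0]}]'
python3 f.py "[0.304,-0.05,-0.109]" wrist
```

```text
time_s: 5.95
eef_pos: [0.5823, 0.2087, 0.1649]
ee_rot: [[0.573, 0.82, -0.0], [0.82, -0.573, -0.0], [-0.0, -0.0, -1.0]]
wrist_force: [0.0, -0.7, -1.0]
gripper_width: -0.004
finger_force: 0.0
cmd [0.5836 0.209  0.1649] meas [0.5823 0.2087 0.1649]
wrist 5.95 0.68 r 0.1011 ang 56.1 pred 54.7 True off [-0.0041  0.0002]
t 6.05 w 1.235
1 [-0.008, -0.044, -0.0]
2 [-0.015, -0.063, -0.0]
3 [-0.025, -0.081, -0.0]
4 [-0.037, -0.097, -0.0]
5 [-0.05, -0.112, -0.0]
6 [-0.065, -0.125, -0.0]
7 [-0.081, -0.136, -0.0]
8 [-0.098, -0.145, -0.0]
9 [-0.116, -0.152, -0.0]
10 [-0.135, -0.156, -0.0]
11 [-0.153, -0.159, -0.0]
12 [-0.172, -0.159, -0.0]
```

```bash
python3 -m pendant '[{"hand":1,"linear":[-0.008,-0.044,0],"dr":[0,0,0]},{"hand":1,"linear":[-0.015,-0.063,0],"dr":[0,0,0]},{"hand":1,"linear":[-0.025,-0.081,0],"dr":[0,0,0]},{"hand":1,"linear":[-0.037,-0.097,0],"dr":[0,0,0]},{"hand":1,"linear":[-0.05,-0.112,0],"dr":[0,0,0]},{"hand":1,"linear":[-0.065,-0.125,0],"dr":[0,0,0]},{"hand":1,"linear":[-0.081,-0.136,0],"dr":[0,0,0]},{"hand":1,"linear":[-0.098,-0.145,0],"dr":[0,0,0]},{"hand":1,"linear":[-0.116,-0.152,0],"dr":[0,0,0]},{"hand":1,"linear":[-0.135,-0.156,0],"dr":[0,0,0]},{"hand":1,"linear":[-0.153,-0.159,0],"dr":[0,0,0]},{"hand":1,"linear":[-0.172,-0.159,0],"dr":[0,0,0]}]'
python3 f.py "[-0.172,-0.159,0]" wrist
```

```text
time_s: 7.25
eef_pos: [0.4457, 0.1781, 0.1649]
ee_rot: [[0.572, 0.82, 0.0], [0.82, -0.572, -0.0], [0.0, 0.0, -1.0]]
wrist_force: [0.3, -0.7, -0.1]
gripper_width: 0.0
finger_force: 0.0
cmd [0.4463 0.179  0.1649] meas [0.4457 0.1781 0.1649]
wrist 7.25 0.96 r 0.0983 ang 145.4 pred 144.4 True off [-0.0033 -0.0021]
t 7.35 w 1.124
1 [-0.039, 0.006, -0.0]
2 [-0.057, 0.012, -0.0]
3 [-0.073, 0.02, -0.0]
4 [-0.089, 0.029, -0.0]
5 [-0.103, 0.04, -0.0]
6 [-0.116, 0.052, -0.0]
7 [-0.127, 0.066, -0.0]
8 [-0.137, 0.08, -0.0]
9 [-0.145, 0.096, -0.0]
10 [-0.152, 0.112, -0.0]
11 [-0.157, 0.128, -0.0]
12 [-0.16, 0.145, -0.0]
```

```bash
python3 -m pendant '[{"hand":1,"linear":[-0.039,0.006,0],"dr":[0,0,0]},{"hand":1,"linear":[-0.057,0.012,0],"dr":[0,0,0]},{"hand":1,"linear":[-0.073,0.02,0],"dr":[0,0,0]},{"hand":1,"linear":[-0.089,0.029,0],"dr":[0,0,0]},{"hand":1,"linear":[-0.103,0.04,0],"dr":[0,0,0]},{"hand":1,"linear":[-0.116,0.052,0],"dr":[0,0,0]},{"hand":1,"linear":[-0.127,0.066,0],"dr":[0,0,0]},{"hand":1,"linear":[-0.137,0.08,0],"dr":[0,0,0]},{"hand":1,"linear":[-0.145,0.096,0],"dr":[0,0,0]},{"hand":1,"linear":[-0.152,0.112,0],"dr":[0,0,0]},{"hand":1,"linear":[-0.157,0.128,0],"dr":[0,0,0]},{"hand":1,"linear":[-0.16,0.145,0],"dr":[0,0,0]}]'
python3 f.py "[-0.16,0.145,0]" wrist
```

```text
time_s: 8.55
eef_pos: [0.4633, 0.0497, 0.1648]
ee_rot: [[0.573, 0.82, 0.0], [0.82, -0.573, 0.0], [0.0, 0.0, -1.0]]
wrist_force: [0.3, 0.2, 1.4]
gripper_width: 0.003
finger_force: 0.0
cmd [0.4626 0.0504 0.1649] meas [0.4633 0.0497 0.1648]
wrist 8.55 0.69 r 0.0996 ang 228.0 pred 225.2 True off [-0.0001 -0.0009]
t 8.65 w 1.015
1 [-0.0, 0.038, -0.0]
2 [0.002, 0.055, -0.0]
3 [0.006, 0.071, -0.0]
4 [0.012, 0.086, -0.0]
5 [0.019, 0.101, -0.0]
6 [0.027, 0.114, -0.0]
7 [0.037, 0.127, -0.0]
8 [0.047, 0.139, -0.0]
9 [0.059, 0.149, -0.0]
10 [0.071, 0.159, -0.0]
11 [0.084, 0.167, -0.0]
12 [0.097, 0.174, -0.0]
```

```bash
sed -i 's/d=.045/d=.035/;s/\[-9:\]/[-4:]/' f.py; python3 f.py "[0,0,0]" ""
```

```text
cmd [0.4626 0.0504 0.1649] meas [0.464  0.0496 0.1648]
t 8.65 w 1.062
1 [0.0, 0.044, -0.0]
2 [0.004, 0.061, -0.0]
3 [0.009, 0.078, -0.0]
4 [0.015, 0.094, -0.0]
5 [0.024, 0.109, -0.0]
6 [0.033, 0.123, -0.0]
7 [0.044, 0.136, -0.0]
8 [0.056, 0.147, -0.0]
9 [0.069, 0.158, -0.0]
10 [0.083, 0.166, -0.0]
11 [0.098, 0.174, -0.0]
12 [0.113, 0.18, -0.0]
```

```bash
python3 -m pendant '[{"hand":1,"linear":[0,0.044,0],"dr":[0,0,0]},{"hand":1,"linear":[0.004,0.061,0],"dr":[0,0,0]},{"hand":1,"linear":[0.009,0.078,0],"dr":[0,0,0]},{"hand":1,"linear":[0.015,0.094,0],"dr":[0,0,0]},{"hand":1,"linear":[0.024,0.109,0],"dr":[0,0,0]},{"hand":1,"linear":[0.033,0.123,0],"dr":[0,0,0]},{"hand":1,"linear":[0.044,0.136,0],"dr":[0,0,0]},{"hand":1,"linear":[0.056,0.147,0],"dr":[0,0,0]},{"hand":1,"linear":[0.069,0.158,0],"dr":[0,0,0]},{"hand":1,"linear":[0.083,0.166,0],"dr":[0,0,0]},{"hand":1,"linear":[0.098,0.174,0],"dr":[0,0,0]},{"hand":1,"linear":[0.113,0.18,0],"dr":[0,0,0]}]'
python3 f.py "[0.113,0.18,0]" wrist
```

```text
time_s: 9.85
eef_pos: [0.5908, 0.0446, 0.1648]
ee_rot: [[0.572, 0.82, 0.0], [0.82, -0.572, 0.0], [0.0, 0.0, -1.0]]
wrist_force: [0.1, 0.3, -0.6]
gripper_width: -0.003
finger_force: 0.0
cmd [0.59   0.0441 0.1649] meas [0.5908 0.0446 0.1648]
wrist 9.85 0.95 r 0.1026 ang 299.3 pred 304.5 True off [0.0106 0.0096]
t 9.95 w 0.947
1 [0.019, 0.005, -0.0]
2 [0.035, 0.007, -0.0]
3 [0.05, 0.008, -0.0]
4 [0.066, 0.007, -0.0]
5 [0.081, 0.006, -0.0]
6 [0.095, 0.002, -0.0]
7 [0.11, -0.002, -0.0]
8 [0.123, -0.008, -0.0]
9 [0.136, -0.015, -0.0]
10 [0.149, -0.023, -0.0]
11 [0.16, -0.032, -0.0]
12 [0.171, -0.041, -0.0]
```

```bash
sed -i 's/d=.035/d=.046/;s/\[-4:\]/[-5:]/' f.py; python3 f.py "[0,0,0]" "wrist"
```

```text
cmd [0.59   0.0441 0.1649] meas [0.5912 0.0449 0.1647]
wrist 9.95 0.78 r 0.1017 ang 304.2 pred 304.4 True off [0.004  0.0046]
t 10.05 w 0.891
1 [0.028, 0.006, -0.0]
2 [0.043, 0.008, -0.0]
3 [0.057, 0.008, -0.0]
4 [0.071, 0.007, -0.0]
5 [0.085, 0.005, -0.0]
6 [0.099, 0.001, -0.0]
7 [0.112, -0.003, -0.0]
8 [0.125, -0.008, -0.0]
9 [0.136, -0.015, -0.0]
10 [0.148, -0.022, -0.0]
11 [0.158, -0.03, -0.0]
12 [0.168, -0.039, -0.0]
```

Consistent now. I'll keep following.

```bash
python3 -m pendant '[{"hand":1,"linear":[0.028,0.006,0],"dr":[0,0,0]},{"hand":1,"linear":[0.043,0.008,0],"dr":[0,0,0]},{"hand":1,"linear":[0.057,0.008,0],"dr":[0,0,0]},{"hand":1,"linear":[0.071,0.007,0],"dr":[0,0,0]},{"hand":1,"linear":[0.085,0.005,0],"dr":[0,0,0]},{"hand":1,"linear":[0.099,0.001,0],"dr":[0,0,0]},{"hand":1,"linear":[0.112,-0.003,0],"dr":[0,0,0]},{"hand":1,"linear":[0.125,-0.008,0],"dr":[0,0,0]},{"hand":1,"linear":[0.136,-0.015,0],"dr":[0,0,0]},{"hand":1,"linear":[0.148,-0.022,0],"dr":[0,0,0]},{"hand":1,"linear":[0.158,-0.03,0],"dr":[0,0,0]},{"hand":1,"linear":[0.168,-0.039,0],"dr":[0,0,0]}]'
python3 f.py "[0.168,-0.039,0]" wrist
```

```text
time_s: 11.25
eef_pos: [0.6285, 0.1408, 0.1649]
ee_rot: [[0.572, 0.82, 0.0], [0.82, -0.572, -0.0], [0.0, 0.0, -1.0]]
wrist_force: [0.5, 0.7, -0.0]
gripper_width: 0.001
finger_force: 0.0
cmd [0.6286 0.1402 0.1649] meas [0.6285 0.1408 0.1649]
wrist 11.25 0.8 r 0.1022 ang 364.9 pred 367.1 True off [-0.0034  0.0076]
t 11.35 w 0.764
1 [0.014, -0.015, -0.0]
2 [0.022, -0.025, -0.0]
3 [0.028, -0.036, -0.0]
4 [0.034, -0.047, -0.0]
5 [0.039, -0.057, -0.0]
6 [0.043, -0.069, -0.0]
7 [0.046, -0.08, -0.0]
8 [0.049, -0.091, -0.0]
9 [0.05, -0.102, -0.0]
10 [0.051, -0.114, -0.0]
11 [0.051, -0.125, -0.0]
12 [0.05, -0.136, -0.0]
```

```bash
python3 -m pendant '[{"hand":1,"linear":[0.014,-0.015,0],"dr":[0,0,0]},{"hand":1,"linear":[0.022,-0.025,0],"dr":[0,0,0]},{"hand":1,"linear":[0.028,-0.036,0],"dr":[0,0,0]},{"hand":1,"linear":[0.034,-0.047,0],"dr":[0,0,0]},{"hand":1,"linear":[0.039,-0.057,0],"dr":[0,0,0]},{"hand":1,"linear":[0.043,-0.069,0],"dr":[0,0,0]},{"hand":1,"linear":[0.046,-0.08,0],"dr":[0,0,0]},{"hand":1,"linear":[0.049,-0.091,0],"dr":[0,0,0]},{"hand":1,"linear":[0.05,-0.102,0],"dr":[0,0,0]},{"hand":1,"linear":[0.051,-0.114,0],"dr":[0,0,0]},{"hand":1,"linear":[0.051,-0.125,0],"dr":[0,0,0]},{"hand":1,"linear":[0.05,-0.136,0],"dr":[0,0,0]}]'
python3 f.py "[0.05,-0.136,0]" wrist
```

```text
time_s: 12.55
eef_pos: [0.5784, 0.2118, 0.1649]
ee_rot: [[0.572, 0.82, 0.0], [0.82, -0.572, 0.0], [0.0, 0.0, -1.0]]
wrist_force: [0.0, 0.7, -0.1]
gripper_width: 0.002
finger_force: 0.0
cmd [0.5789 0.2116 0.1649] meas [0.5784 0.2118 0.1649]
wrist 12.55 0.78 r 0.1005 ang 417.2 pred 419.0 True off [-0.0061  0.0029]
t 12.65 w 0.631
1 [-0.002, -0.015, -0.0]
2 [-0.004, -0.025, -0.0]
3 [-0.007, -0.035, -0.0]
4 [-0.01, -0.044, -0.0]
5 [-0.014, -0.053, -0.0]
6 [-0.018, -0.062, -0.0]
7 [-0.023, -0.07, -0.0]
8 [-0.028, -0.078, -0.0]
9 [-0.033, -0.085, -0.0]
10 [-0.039, -0.092, -0.0]
11 [-0.045, -0.099, -0.0]
12 [-0.051, -0.105, -0.0]
```

```bash
python3 -m pendant '[{"hand":1,"linear":[-0.002,-0.015,0],"dr":[0,0,0]},{"hand":1,"linear":[-0.004,-0.025,0],"dr":[0,0,0]},{"hand":1,"linear":[-0.007,-0.035,0],"dr":[0,0,0]},{"hand":1,"linear":[-0.01,-0.044,0],"dr":[0,0,0]},{"hand":1,"linear":[-0.014,-0.053,0],"dr":[0,0,0]},{"hand":1,"linear":[-0.018,-0.062,0],"dr":[0,0,0]},{"hand":1,"linear":[-0.023,-0.07,0],"dr":[0,0,0]},{"hand":1,"linear":[-0.028,-0.078,0],"dr":[0,0,0]},{"hand":1,"linear":[-0.033,-0.085,0],"dr":[0,0,0]},{"hand":1,"linear":[-0.039,-0.092,0],"dr":[0,0,0]},{"hand":1,"linear":[-0.045,-0.099,0],"dr":[0,0,0]},{"hand":1,"linear":[-0.051,-0.105,0],"dr":[0,0,0]}]'
python3 f.py "[-0.051,-0.105,0]" wrist | head -4
python3 -m pendant '[{"hand":1,"linear":[0,0,-0.04],"dr":[0,0,0]},{"hand":1,"linear":[0,0,-0.09],"dr":[0,0,0]},{"hand":1,"linear":[0,0,-0.14],"dr":[0,0,0]},{"hand":1,"linear":[0,0,-0.14],"dr":[0,0,0]},{"hand":1,"linear":[0,0,-0.14],"dr":[0,0,0]},{"hand":1,"linear":[0,0,-0.14],"dr":[0,0,0]},{"hand":1,"linear":[0,0,-0.14],"dr":[0,0,0]},{"hand":1,"linear":[0,0,-0.14],"dr":[0,0,0]},{"hand":1,"linear":[0,0,-0.14],"dr":[0,0,0]},{"hand":1,"linear":[0,0,-0.14],"dr":[0,0,0]},{"hand":1,"linear":[0,0,-0.14],"dr":[0,0,0]},{"hand":1,"linear":[0,0,-0.14],"dr":[0,0,0]}]'
for i in 1 2 3 4 5 6; do python3 -m pendant '[{"hand":1,"linear":[0,0,0],"dr":[0,0,0]},{"hand":1,"linear":[0,0,0],"dr":[0,0,0]},{"hand":1,"linear":[0,0,0],"dr":[0,0,0]},{"hand":1,"linear":[0,0,0],"dr":[0,0,0]},{"hand":1,"linear":[0,0,0],"dr":[0,0,0]},{"hand":1,"linear":[0,0,0],"dr":[0,0,0]},{"hand":1,"linear":[0,0,0],"dr":[0,0,0]},{"hand":1,"linear":[0,0,0],"dr":[0,0,0]},{"hand":1,"linear":[0,0,0],"dr":[0,0,0]},{"hand":1,"linear":[0,0,0],"dr":[0,0,0]},{"hand":1,"linear":[0,0,0],"dr":[0,0,0]},{"hand":1,"linear":[0,0,0],"dr":[0,0,0]}]' >/dev/null; done
cat > rest.py <<'E'
from h import *
a=[]
for i in range(6):
    t=robot.get_state()["time_s"];im=robot.get_image("scene");r=robot.landmark_of(im,"knob_top")
    if r: print(round(t,2),np.round(r[0]["point"],1))
    a.append(im["color"])
    for _ in range(2): robot.get_image("side")
print(np.abs(a[0].astype(int)-a[-1]).max(2).__gt__(40).sum())
cv2.imwrite("pics/end.png",a[-1][:,:,::-1])
E
python3 rest.py
```

```text
time_s: 13.85
eef_pos: [0.5092, 0.2224, 0.1648]
ee_rot: [[0.572, 0.82, 0.0], [0.82, -0.572, -0.0], [0.0, 0.0, -1.0]]
wrist_force: [-0.4, -0.9, 0.0]
gripper_width: -0.003
finger_force: 0.0
cmd [0.5097 0.2226 0.1649] meas [0.5092 0.2224 0.1648]
t 13.95 w 0.512
1 [-0.013, -0.011, -0.0]
2 [-0.02, -0.016, -0.0]
time_s: 15.15
eef_pos: [0.5097, 0.2224, 0.2488]
ee_rot: [[0.572, 0.82, 0.0], [0.82, -0.572, -0.0], [0.0, 0.0, -1.0]]
wrist_force: [0.2, 0.9, -0.3]
gripper_width: 0.001
finger_force: 0.0
22.35 [299.1 168.8]
22.55 [300.4 168.4]
22.75 [298.1 169.5]
22.95 [296.4 167.6]
23.15 [300.6 167.3]
23.35 [301.8 167.8]
0
```

```bash
for i in 1 2 3 4; do python3 -m pendant '[{"hand":1,"linear":[0,0,0],"dr":[0,0,0]},{"hand":1,"linear":[0,0,0],"dr":[0,0,0]},{"hand":1,"linear":[0,0,0],"dr":[0,0,0]},{"hand":1,"linear":[0,0,0],"dr":[0,0,0]},{"hand":1,"linear":[0,0,0],"dr":[0,0,0]},{"hand":1,"linear":[0,0,0],"dr":[0,0,0]},{"hand":1,"linear":[0,0,0],"dr":[0,0,0]},{"hand":1,"linear":[0,0,0],"dr":[0,0,0]},{"hand":1,"linear":[0,0,0],"dr":[0,0,0]},{"hand":1,"linear":[0,0,0],"dr":[0,0,0]}]' >/dev/null; done
cp pics/end.png pics/end0.png; python3 rest.py; python3 -c "
import cv2;print((cv2.absdiff(cv2.imread('pics/end.png'),cv2.imread('pics/end0.png')).max(2)>40).sum())"
```

```text
27.55 [300.3 165.3]
27.75 [299.9 169.1]
27.95 [298.1 171.1]
28.15 [300.  165.6]
28.35 [299.5 170.9]
0
0
```

View pics/end.png

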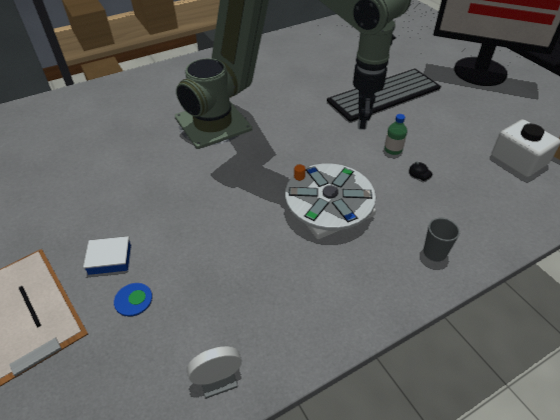

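The knob rests at (299,172) with no change between frames. The bystanders are where they started.

```bash
python3 -c "
from workcell import robot
print(robot.sign_off())"
```

```text
the job is handed in; nothing more can be done
None
```

I handed the job in, and sign-off returned no verdict: I pushed the carousel to about 1.4 rad/s (a turn in 4.5 s), then followed the knob from above from about 5.6 s to 13.9 s, at most about 14 mm off to the side at the checks (the last 1.3 s unchecked), and it coasted to rest with the bystanders unmoved.

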